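Load a four-way rack into a bench incubator whose lid catch may be engaged

ROBOT

A 6-joint arm with a two-finger parallel gripper is mounted at the origin on a cart in front of the work surface, level with it; the furniture and walls round the work are solid. World frame = base frame: x ahead of the robot, y to its left, z up, the work surface at z = 0. Lengths are in m, angles in rad, forces in N, time in s.
With the tool pointing down it reaches from about 0.325 to 0.925 m from the base axis. Payload 3.1 kg.
Tool frame: the origin (TCP) lies midway between the tips of the shut fingers; the grasp point (between the pads) lies manip.hold_point_z behind it (manip.hold_point_z is the distance from the TCP to the grasp point, in m); z points along the fingers, y is the line along which they close (so a half turn about z gives the same grasp; the last joint's range is limited). The gripper opens to 85 mm and grips with 20 to 120 N. Pads are 22 mm wide; open, the fingers measure 114 mm over their backs; the gripper's body (76 mm by 85 mm) begins 54 mm behind the grasp point. The pads swing forward as they close: fully open they stand 13 mm farther back than shut.
Start: joints at [-1.382, 0.217, 1.613, -0, 1.311, -0.112], TCP at [0.185, -0.597, 0.231] pointing down, gripper open.
Joint ranges: [-2.75, 2.75], [-0.78, 2.1], [0.31, 2.55], [-1.13, 4.27], [0.13, 2.63], [-2.58, 2.58]. Speed limits (rad/s): [2.79, 2.79, 3.14, 3.14, 3.14, 3.14].

INTERFACE

Orientations are given as a unit quaternion [x, y, z, w].
In Python, from rig import manip gives the robot as it stands.
- The arm moves only by the tool move_arm, never from a script. Its argument "increments" is text: rows parted by semicolons, each of 6 numbers parted by spaces: the shift along the world's x, y, z in cm, then the turn, a rotation vector about the world's x, y, z in degrees. In form: tx ty tz rx ry rz; .... A call has 1 to 8 rows; each row shifts and turns the commanded pose from where the row before left it; what a row does not reach is not made up. A row lasts 1/12 s, in which the tool goes at most 41.7 mm and 7.16 degrees, less where a joint would pass 70% of its speed; a pose out of reach is approached as far as the arm can. A call is refused whole if a number of a shift passes 4.17 or a number of a turn 7.16, either way. A call with a gripper value outside its range is refused whole. "claw" is the opening, from 0 (shut) to 1 (fully open), set as the call begins (left out, the last holds). The fingers move at their own pace and stop on an object; "grip_force" is the grip in N (left out, the last holds). Time passes only in rows, so rows that do not move let the fingers close. It gives the time, the measured TCP pose, the force, the opening and the grip force at its end, in the units of the state.
- manip.sense(): the state, without advancing time (a new reading comes with each control period).
- manip.grab_frame(name): name is "scene" or "top" or "wrist"; returns the picture (420x560x3 uint8, red, green, blue); there is no depth.
- manip.get_calibration(name): a dict with "fovy" (degrees; the focal length in pixels is half the picture's height over the tangent of half this angle, whatever the lens; pixels are square), "cx", "cy" (the principal point, pixels), "R" (3x3) and "t" (3): a world point X has camera coordinates R X + t. Camera axes: x right, y down, z forward; pixel columns grow to the right and rows downward; lengths in m; the calibration is good to about 2 mm. The wrist camera is an equidistant fisheye: a pixel r from the principal point sees the ray r / f radians off the axis. A picture is of the moment at which its call begins: read the wrist's pose just before it. get_calibration takes no time and is no camera call; for the wrist camera it gives the pose at the moment of the call.
- manip.hand_in(): hands the job in; it is judged then, once.
The state is a dict: "time": time; "q": joint angles; "joint_vel": joint speeds; "effort": joint torques, N m; "ee_pos": TCP position; "tool_rot": TCP orientation; "ft_force": force on the tool from outside, world axes, zero at the start; "ft_torque": the same for the moment, N m; "width": opening from 0.0 (shut) to 1.0 (fully open); "gripper_force": force on a finger pad.
Only numpy, scipy, OpenCV 4.12 (cv2) and the standard library are available. Lean on these libraries where they do the work, as an engineer would, in place of code of your own. Each camera call takes 0.05 s, during which the arm holds its last target. There are 200 camera calls.

TASK

Put the yellow-orange four-way tube rack into the small bench incubator to pre-warm, lying flat with its row of four large wells facing up (it starts with those wells facing sideways, so it has to be rolled over onto the next face), then close the lid fully again. The lid's catch may or may not be engaged and its round knob does not show which: try the lid, and if it is held, turn the knob and try again, until it opens wide. Lower the lid gently rather than letting it slam, do not throw or drop the rack, and leave the bottles, the flask and the marker where they are.

Things in the scene. Friction and masses are not known exactly. Their poses are not given: they have to be found in the camera images.
- incubator: Fixed white bench incubator, a chest 210 (x) x 270 (y) x 120 mm high, walls 14 mm, open at the top under a hinged lid. Origin: centre of its underside, on the worktop; z up. Its -x side is the front (dark control panel, knob side); the lid's hinge is along the back.
- chamber (a point): Middle of the chamber floor, 28 mm above the worktop, axes as the incubator's. The chamber is 182 (x) x 242 (y) mm inside and its rim is 92 mm above this floor. Only the strike plate juts into it.
- lid_hinge (a point): Middle of the lid's hinge line, which runs along the incubator's y; fixed on the incubator, 103 mm behind its centre, 122 mm above the worktop; axes as the incubator's.
- lid (a joint): Opening angle of the grey lid (rad): 0 shut, 1.75 stop. Lid 212 x 274 x 16 mm, its top 138 mm above the worktop when shut. The hinge is stiff: the lid stays wherever it is left. Lifting it at the knob takes about 6 N. Held by the catch, it gives about 3 mm at the knob and no more.
- lid_edge (a point): Middle of the lower front edge of the lid, 210 mm from the hinge line; axes as the lid's. An upright tool whose fingers close on the knob along the hinge line can swing the lid to about 90 degrees, the knob pivoting between the pads; more than 80 degrees leaves room to load from above.
- knob (a point): Middle of the round black fluted knob (diameter 38 mm, 26 mm long) that lifts the lid and turns the catch; on its axis, 161 mm from the hinge line, 34 mm above the lid's underside (156 mm above the worktop when shut). Axes are the lid's (z = outward normal = knob axis, y = hinge line): they do not turn with the knob. The knob looks alike at every angle.
- strike_plate (a point): Middle of the rear lower edge of the strike plate inside the front wall (74 mm wide, juts 15 mm inward, 8 mm thick). The knob turns a tongue under the lid, 27 mm long to one side only. Pointing within about 65 degrees of the front it is under this plate and holds the lid; else the lid is free. The knob turns endlessly either way at 0.06 N m. With the tongue forward an open lid will not close.
- rack: Loose yellow-orange four-way tube rack of grippy silicone rubber: a prism 150 mm long (y), 46 mm (x) by 64 mm (z), 100 to 200 g, wells empty. Origin: its centre. It starts standing 64 mm high, z up, large wells facing sideways roughly towards the robot. Rolled a quarter turn away from the robot over its far lower long edge, it lies 64 mm wide and 46 mm high, large wells up.
- large_wells (a point): Middle of the rack's +x face, which has the one row of four large wells (29 mm); x points out of that face. The other faces have two rows of small wells (17 mm or less). This face must end up on top.
- dropper: Brown dropper bottle, 33 mm round, 100 mm tall, origin at the centre of its underside; a bystander.
- flask: Volumetric flask with green contents, 95 mm round, 258 mm tall, origin at the centre of its underside; a bystander.
- wash_bottle: White wash bottle with blue cap, 60 mm round, 192 mm tall, origin at the centre of its underside; a bystander.
- marker: Red marker pen, 132 mm long, lying flat, origin at the middle of its underside; a bystander.

How it is judged:
On the way, in this order (a step that is already met when the one before it is completed fails the run):
1. the lid has been opened wide (value of joint lid above 1.2 rad), for 0.2 s.
2. with the lid open, the rack lies flat on the chamber floor with its four large wells up (x of rack in the frame of incubator between -0.062 and 0.062 m and y of rack in the frame of incubator between -0.052 and 0.052 m and z of rack in the frame of incubator between 0.044 and 0.06 m and angle between rack's own x axis and vertical below 0.12 rad and value of joint lid above 1.1 rad), for 0.2 s.
At the end, for the whole second after the job is handed in: The rack lies flat and at rest on the chamber floor (+x axis within 0.12 rad of straight up, its centre 44 to 60 mm above the worktop, within the chamber), and the lid is fully shut (lid angle under 0.03 rad). The catch may be left engaged or free (x of rack in the frame of incubator between -0.062 and 0.062 m and y of rack in the frame of incubator between -0.052 and 0.052 m and z of rack in the frame of incubator between 0.044 and 0.06 m and angle between rack's own x axis and vertical below 0.12 rad and value of joint lid below 0.03 rad and linear speed of rack below 0.02 m/s); the robot touches nothing.
It fails at once if the lid is slammed shut (closing faster than 2.5 rad/s) (velocity of joint lid below -2.5 rad/s).
It fails at once if the rack is thrown or dropped (faster than 1.2 m/s) (linear speed of rack above 1.2 m/s).
It fails at once if a bottle, the flask or the marker is moved by more than 30 mm (distance of any of dropper, flask, wash_bottle, marker from where it was at the start of the episode above 0.03 m).
It also fails if it takes over 72 s, if anything falls off the work surface, if the arm or the gripper's body presses on something with over 40 N, if the wrist force passes 120 N, or if a joint passes its speed limit or range.

## Working session

There is one attempt and no reset: what is moved stays moved. The work goes in short steps, Python scripts to look and compute and a tool call to move; the robot and the scene stay as the last step left them, time stands still between calls to the robot, and variables do not carry over. Pictures are saved under pics/ and viewed, at most 10 in all, crops included, and the job is handed in when it is done.

Besides the shell and the picture viewer there is one more tool, called after "Request:" as name(argument=value, ...), one argument or row to a line, values as JSON. move_arm: Moves the arm, as the interface text tells. Its arguments: {"type":"object","properties":{"increments":{"type":"string"},"claw":{"type":"number"},"grip_force":{"type":"number"}},"required":["increments"]}

```bash
mkdir -p pics; ls
cat > h.py <<'E'
import numpy as np, cv2
from rig import manip
def snap(n,f):
    c=manip.get_calibration(n); im=manip.grab_frame(n)
    cv2.imwrite(f'pics/{f}.png',cv2.cvtColor(im,cv2.COLOR_RGB2BGR)); return im,c
def ray(c,u,v,H=420,fish=False):
    f=H/2/np.tan(np.radians(c['fovy'])/2); a=np.array([(u-c['cx']),(v-c['cy'])])
    if fish:
        r=np.hypot(*a); th=r/f; d=np.r_[np.sin(th)*a/max(r,1e-9),np.cos(th)]
    else: d=np.r_[a/f,1]
    R=np.array(c['R']);t=np.array(c['t']); return -R.T@t, R.T@d
def onz(c,u,v,z,fish=False):
    o,d=ray(c,u,v,fish=fish); return o+d*(z-o[2])/d[2]
def proj(c,X):
    f=210/np.tan(np.radians(c['fovy'])/2); p=np.array(c['R'])@np.array(X)+np.array(c['t']); return p[0]/p[2]*f+c['cx'],p[1]/p[2]*f+c['cy']
E
python3 - <<'E'
from h import *
for n in('scene','top'):
    im,c=snap(n,n+'0'); print(n,c['fovy'],c['cx'],c['cy'],ray(c,c['cx'],c['cy']))
print(manip.hold_point_z, manip.sense())
a=cv2.imread('pics/scene0.png');b=cv2.imread('pics/top0.png')
E
```

```text
pics
scene 48.36635680274752 271.1174163267999 208.12217244658495 (array([-0.19342352,  0.92569449,  0.86838588]), array([ 0.53835527, -0.62389914, -0.56650108]))
top 52.36600077997699 281.5768601397367 207.83460526686557 (array([0.39635762, 0.07524721, 1.26428275]), array([ 0.10113596,  0.00136021, -0.99487168]))
0.0187 {'time': 0.1, 'q': array([-1.38221758e+00,  2.17716560e-01,  1.61478300e+00, -1.13236616e-05,
        1.31129346e+00, -1.12206383e-01]), 'joint_vel': array([ 3.96147566e-04, -8.08893719e-05, -3.44264975e-03, -8.12702283e-04,
        3.97645373e-04,  2.70310534e-04]), 'effort': array([-1.14344712e-03, -3.98076367e+01, -3.04969990e+01, -2.09289751e-04,
        4.26450410e-03,  9.61654138e-06]), 'ee_pos': array([ 0.18504416, -0.59620805,  0.2300705 ]), 'tool_rot': array([ 9.88711521e-01,  1.49827627e-01, -4.74682744e-05, -1.09917285e-03]), 'ft_force': array([-0.32950641, -0.13104675, -0.24034533]), 'ft_torque': array([-0.00604802, -0.00113501,  0.02559817]), 'gripper_force': 0.0, 'width': 1.0000775826289363}
```

View pics/scene0.png

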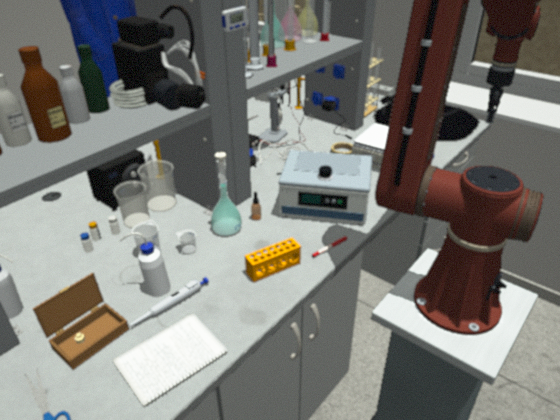

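View pics/top0.png

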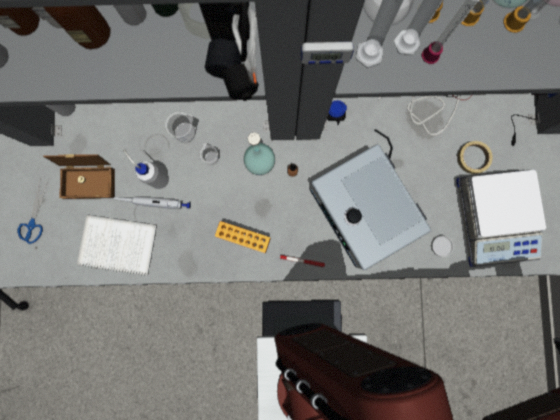

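Top view: incubator lid corners about (309,180), (378,147), (428,226), (362,267), with the knob at (353,216). The rack is at (243,236), the marker at (302,260), the dropper at (292,170) and the flask at (259,158). The incubator front faces +y/−x.

Run:
```python
from h import *
c=manip.get_calibration('top'); im=cv2.cvtColor(cv2.imread('pics/top0.png'),cv2.COLOR_BGR2RGB)
hsv=cv2.cvtColor(im,cv2.COLOR_RGB2HSV)
# rack
m=cv2.inRange(hsv,(8,120,90),(30,255,255)); m[:,:200]=0;m[:,290:]=0;m[:205]=0;m[270:]=0
m=cv2.morphologyEx(m,cv2.MORPH_CLOSE,np.ones((5,5)))
r=cv2.minAreaRect(cv2.findNonZero(m)); b=cv2.boxPoints(r); print('rack px',r)
P=np.array([onz(c,*p,0.064) for p in b]); print(P.round(4),P.mean(0))
# knob
g=im.max(2); s=np.zeros_like(g); s[200:232,338:370]=(g[200:232,338:370]<70)*255
n,l,st,ce=cv2.connectedComponentsWithStats(s); i=1+st[1:,4].argmax(); print('knob',st[i],ce[i],onz(c,*ce[i],.163))
for p in [(309,180),(378,147),(428,226),(362,267)]: print(onz(c,*p,.138).round(4))
for nme,p in dict(marker1=(281,257),marker2=(324,264),flask=(259,158),dropper=(292,170)).items(): print(nme,onz(c,*p,.01 if 'm' in nme else .1).round(3))
cr=cv2.resize(cv2.imread('pics/top0.png')[130:280,200:440],None,fx=3.3,fy=3.3,interpolation=cv2.INTER_CUBIC); cv2.imwrite('pics/c1.png',cr)
```

```text
rack px ((242.25, 236.25001525878906), (53.12626266479492, 16.127614974975586), 18.434947967529297)
[[0.4447 0.267  0.064 ]
 [0.4875 0.2523 0.064 ]
 [0.4369 0.1113 0.064 ]
 [0.3946 0.1264 0.064 ]] [0.44091124 0.18923346 0.064     ]
knob [346 208  15  15 166] [353.34939759 215.39156627] [ 0.4843249  -0.10831626  0.163     ]
[0.5838 0.0019 0.138 ]
[ 0.6691 -0.1861  0.138 ]
[ 0.4537 -0.308   0.138 ]
[ 0.3506 -0.1296  0.138 ]
marker1 [0.38  0.082 0.01 ]
marker2 [ 0.357 -0.043  0.01 ]
flask [0.655 0.136 0.1  ]
dropper [0.619 0.046 0.1  ]
```

View pics/c1.png

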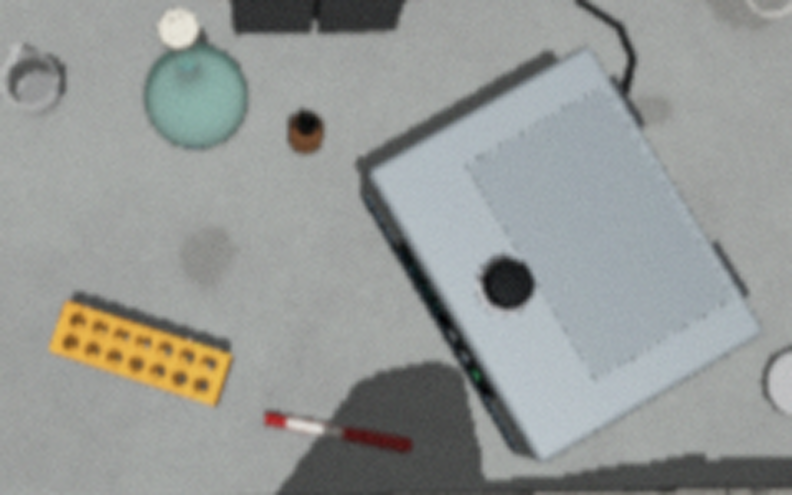

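Run:
```python
from h import *
c=manip.get_calibration('top')
P=[onz(c,x/3.3+200,y/3.3+130,.138)[:2] for x,y in [(370,168),(588,48),(760,330),(540,460)]]
FL,BL,BR,FR=map(np.array,P)
print(np.round(P,4)); ex=(BL+BR-FL-FR);ex/=np.linalg.norm(ex);ey=(FL+BL-FR-BR);ey/=np.linalg.norm(ey)
print('sizes',[np.linalg.norm(a-b).round(3) for a,b in((FL,BL),(FR,BR),(FL,FR),(BL,BR))])
print('yaw from x',np.degrees(np.arctan2(*ex[::-1])),'from y',np.degrees(np.arctan2(*ey[::-1]))-90)
C=np.mean(P,0);print('lid centre',C)
y=np.radians((np.degrees(np.arctan2(*ex[::-1]))+np.degrees(np.arctan2(*ey[::-1]))-90)/2);ex=np.r_[np.cos(y),np.sin(y)]
print('pred knob',C-ex*(.058-.001),'ex',ex)
# knob in scene
im=cv2.imread('pics/scene0.png');s=manip.get_calibration('scene')
g=im.max(2);k=np.zeros_like(g);k[158:185,312:338]=(g[158:185,312:338]<70)*255
n,l,st,ce=cv2.connectedComponentsWithStats(k);i=1+st[1:,4].argmax();print(st[i],ce[i],onz(s,*ce[i],.156))
```

```text
[[ 0.5811 -0.0063]
 [ 0.6758 -0.1868]
 [ 0.443  -0.3134]
 [ 0.3443 -0.1336]]
sizes [np.float64(0.204), np.float64(0.205), np.float64(0.269), np.float64(0.265)]
yaw from x -61.7807259300926 from y -61.59835241220368
lid centre [ 0.5110564  -0.16005538]
pred knob [ 0.48402421 -0.1098731 ] ex [ 0.47424896 -0.88039078]
[320 167  11  10  99] [324.85858586 171.55555556] [ 0.48298755 -0.11003058  0.156     ]
```

Request:
move_arm(
  increments="2 3.2 0 0 0 6.7;2 3.2 0 0 0 6.7;2 3.2 0 0 0 6.7;2 3.2 0 0 0 6.7;2 3.2 0 0 0 6.7;2 3.2 0 0 0 6.7;2 3.2 0 0 0 6.7;2 3.2 0 0 0 6.7",
  claw=1,
)

```text
time: 0.77
ee_pos: [0.3455, -0.339, 0.2308]
tool_rot: [0.813, 0.582, 0.0, -0.0]
ft_force: [0.8, -0.5, 0.3]
width: 0.997
gripper_force: 0.0
```

Request:
move_arm(
  increments="2 3.3 0 0 0 6.8;2 3.3 0 0 0 6.8;2 3.3 0 0 0 6.8;2 3.3 0 0 0 6.8;2 3.3 0 0 0 6.8;2 3.3 0 0 0 6.8;1.9 3.2 0 0 0 6.8;0 0 0 0 0 0",
)

```text
time: 1.43
ee_pos: [0.4862, -0.1055, 0.231]
tool_rot: [0.508, 0.862, 0.002, -0.0]
ft_force: [-0.6, -0.7, -0.1]
width: 0.997
gripper_force: 0.0
```

```bash
cat > st.py <<'E'
from h import *
from scipy.spatial.transform import Rotation as Ro
s=manip.sense();R=Ro.from_quat(s['tool_rot']).as_matrix()
print('t',round(s['time'],2),'p',s['ee_pos'].round(4),'yawy',np.degrees(np.arctan2(R[1,1],R[0,1])).round(2),'z',R[:,2].round(3),'q',np.degrees(s['q']).round(1),'F',s['ft_force'].round(1),'w',round(s['width'],3),s['gripper_force'])
E
python3 st.py; python3 -c "
from h import *
snap('wrist','w1')"
```

```text
t 1.43 p [ 0.4862 -0.1055  0.231 ] yawy 29.0 z [ 0.001  0.003 -1.   ] q [-20.5  -3.4 109.4   0.2  74.  -49.5] F [-0.6 -0.7 -0.1] w 0.997 0.0
```

View pics/w1.png

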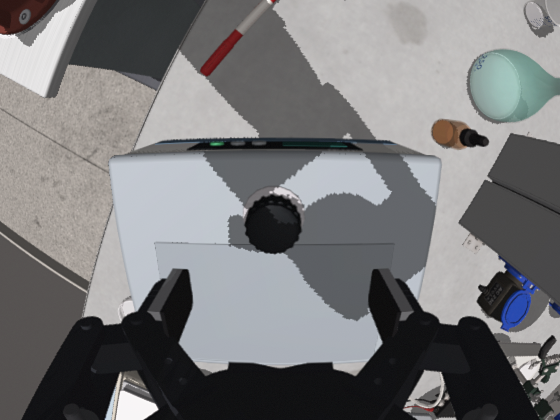

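Wrist view: the knob top face is at about (273,224), and the pads are at columns 170–190 and 370–390. I'll check the knob position from this.

Run:
```python
from h import *
c=manip.get_calibration('wrist')
for p in[(273,222),(273,226)]: print(onz(c,*p,.169,fish=True))
print(ray(c,c['cx'],c['cy'],fish=True))
```

```text
[ 0.47939151 -0.10626673  0.169     ]
[ 0.48076123 -0.10880903  0.169     ]
(array([ 0.44624006, -0.03619486,  0.37332192]), array([ 0.1524673 , -0.27666878, -0.94879297]))
```

Request:
move_arm(
  increments="-0.2 -0.25 -2.2 0 0 -0.4;-0.1 -0.1 -2.2 0 0 -0.3;0 0 -2.2 0 0 0;0 0 -1.6 0 0 0;0 0 -0.5 0 0 0;0 0 0 0 0 0",
)

```text
time: 1.98
ee_pos: [0.4791, -0.1147, 0.1422]
tool_rot: [0.518, 0.855, -0.001, -0.002]
ft_force: [-1.1, -0.7, 0.4]
width: 1.0
gripper_force: 0.0
```

Request:
move_arm(
  increments="0 0 0 0 0 0;0 0 0 0 0 0;0 0 0 0 0 0;0 0 0 0 0 0;0 0 0 0 0 0;0 0 0 0 0 0",
  claw=0,
  grip_force=50,
)

```text
time: 2.48
ee_pos: [0.4848, -0.1139, 0.1468]
tool_rot: [0.517, 0.856, 0.003, 0.003]
ft_force: [5.4, 3.5, 1.4]
width: 0.428
gripper_force: 50.3
```

```bash
python3 st.py
```

```text
t 2.48 p [ 0.4848 -0.1139  0.1468] yawy 27.68 z [ 0.009  0.001 -1.   ] q [-21.4   1.8 113.9   0.3  63.8 -49.2] F [5.4 3.5 1.4] w 0.428 50.271801352500916
```

Request:
move_arm(
  increments="0 0 0 0 0 0;0 0 0 0 0 0;0.2 0.55 0.1 0 0 0;0 0 0 0 0 0;0 0 0 0 0 0",
  claw=0.65,
)

```text
time: 2.9
ee_pos: [0.4831, -0.1087, 0.1453]
tool_rot: [0.517, 0.856, -0.0, -0.0]
ft_force: [-0.5, 0.3, 0.1]
width: 0.648
gripper_force: 0.0
```

Request:
move_arm(
  increments="0 0 0 0 0 0;0 0 0 0 0 0;0 0 0 0 0 0;0 0 0 0 0 0",
  claw=0,
  grip_force=60,
)

```text
time: 3.23
ee_pos: [0.4827, -0.1091, 0.1456]
tool_rot: [0.517, 0.856, -0.0, -0.001]
ft_force: [-3.5, -0.0, 4.7]
width: 0.427
gripper_force: 59.7
```

Request:
move_arm(
  increments="0 0 0.3 0 0 0;0 0 0.3 0 0 0;0 0 0.3 0 0 0;0 0 0.3 0 0 0;0 0 0 0 0 0",
)

```text
time: 3.65
ee_pos: [0.4836, -0.1111, 0.1564]
tool_rot: [0.517, 0.856, -0.001, 0.002]
ft_force: [3.0, -8.8, -7.8]
width: 0.42
gripper_force: 61.2
```

```bash
python3 st.py
```

```text
t 3.65 p [ 0.4836 -0.1111  0.1564] yawy 27.73 z [ 0.002 -0.004 -1.   ] q [-20.9   1.1 113.5  -0.2  65.2 -48.6] F [ 3.  -8.8 -7.8] w 0.42 61.19650840759277
```

Lid rose freely (about 8 N). I'll work out the arc.

Run:
```python
import numpy as np
r=16.46;p=np.radians(np.r_[16.2,np.arange(21,96.1,5)])
x=r*(np.cos(np.radians(11.9))-np.cos(p));z=r*np.sin(p);x[0]=0
d=np.c_[np.diff(x)*.474,-np.diff(x)*.880,np.diff(z)].round(2)
for k in(d[:8],d[8:]):print(';'.join('%g %g %g 0 0 0'%tuple(a) for a in k))
```

```text
0.35 -0.65 1.31 0 0 0;0.27 -0.5 1.32 0 0 0;0.32 -0.6 1.26 0 0 0;0.38 -0.7 1.2 0 0 0;0.42 -0.79 1.12 0 0 0;0.47 -0.87 1.04 0 0 0;0.51 -0.95 0.95 0 0 0;0.55 -1.02 0.85 0 0 0
0.58 -1.08 0.75 0 0 0;0.61 -1.13 0.64 0 0 0;0.63 -1.18 0.53 0 0 0;0.65 -1.21 0.41 0 0 0;0.67 -1.24 0.29 0 0 0;0.68 -1.26 0.16 0 0 0;0.68 -1.26 0.04 0 0 0;0.68 -1.26 -0.09 0 0 0
```

Request:
move_arm(
  increments="0.35 -0.65 1.31 0 0 0;0.27 -0.5 1.32 0 0 0;0.32 -0.6 1.26 0 0 0;0.38 -0.7 1.2 0 0 0;0 0 0 0 0 0",
)

```text
time: 4.07
ee_pos: [0.4967, -0.1351, 0.209]
tool_rot: [0.517, 0.856, -0.001, 0.0]
ft_force: [-0.9, -3.8, -3.3]
width: 0.419
gripper_force: 61.6
```

```bash
python3 st.py
```

```text
t 4.07 p [ 0.4967 -0.1351  0.209 ] yawy 27.71 z [-0.    -0.002 -1.   ] q [-2.300e+01  1.000e-01  1.084e+02 -1.000e-01  7.150e+01 -5.060e+01] F [-0.9 -3.8 -3.3] w 0.419 61.55291676521301
```

Request:
move_arm(
  increments="0.42 -0.79 1.12 0 0 0;0.47 -0.87 1.04 0 0 0;0.51 -0.95 0.95 0 0 0;0.55 -1.02 0.85 0 0 0;0 0 0 0 0 0",
)

```text
time: 4.48
ee_pos: [0.5164, -0.1711, 0.2482]
tool_rot: [0.517, 0.856, -0.0, 0.0]
ft_force: [0.5, -3.1, -6.1]
width: 0.418
gripper_force: 61.5
```

```bash
python3 st.py; python3 -c "
from h import *
snap('scene','s1')"
```

```text
t 4.48 p [ 0.5164 -0.1711  0.2482] yawy 27.71 z [-0.    -0.001 -1.   ] q [-2.570e+01  1.700e+00  1.024e+02 -1.000e-01  7.580e+01 -5.340e+01] F [ 0.5 -3.1 -6.1] w 0.418 61.49457335472107
```

View pics/s1.png

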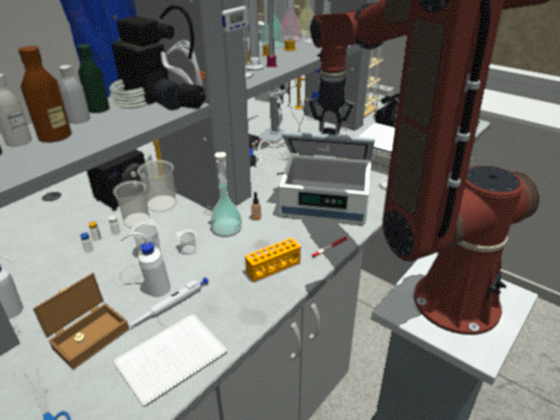

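The scene view shows the lid following the gripper, about 45° open; the rack at (273,259) is untouched.

Request:
move_arm(
  increments="0.58 -1.08 0.75 0 0 0;0.61 -1.13 0.64 0 0 0;0.63 -1.18 0.53 0 0 0;0.65 -1.21 0.41 0 0 0;0.67 -1.24 0.29 0 0 0;0.68 -1.26 0.16 0 0 0;0.68 -1.26 0.04 0 0 0;0.68 -1.26 -0.09 0 0 0",
)

```text
time: 5.2
ee_pos: [0.5671, -0.2637, 0.276]
tool_rot: [0.517, 0.856, 0.002, -0.002]
ft_force: [-1.5, 5.7, -1.5]
width: 0.413
gripper_force: 59.8
```

Request:
move_arm(
  increments="0 0 0 0 0 0;0 0 0 0 0 0",
)

```text
time: 5.37
ee_pos: [0.5685, -0.266, 0.276]
tool_rot: [0.517, 0.856, 0.0, 0.001]
ft_force: [2.3, -0.2, -2.6]
width: 0.41
gripper_force: 59.9
```

```bash
python3 st.py; python3 -c "
from h import *
snap('scene','s2')
print(snap('wrist','w2')[1]['cx'])"
```

```text
t 5.37 p [ 0.5685 -0.266   0.276 ] yawy 27.68 z [ 0.002 -0.001 -1.   ] q [-31.5  10.8  89.5   0.   79.5 -59.2] F [ 2.3 -0.2 -2.6] w 0.41 59.87054228782654
280.0962869077994
```

View pics/w2.png

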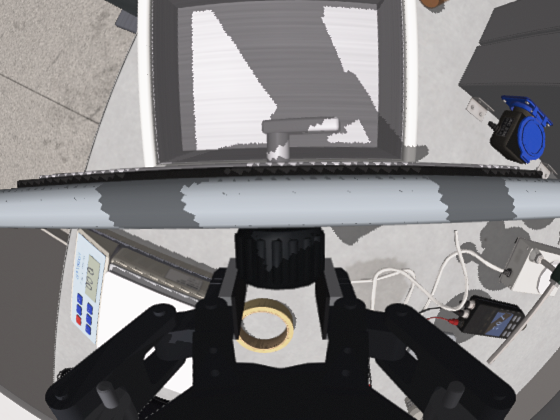

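The wrist view shows the lid upright, the tongue under it pointing sideways (not forward) and an empty chamber. Next: release, then go to the rack.

Request:
move_arm(
  increments="0 0 0 0 0 0;0 0 0 0 0 0;0 0 0 0 0 0;0 0 0 0 0 0;0 0 2 0 0 0;0 0 3 0 0 0;0 0 3 0 0 0",
  claw=1,
)

```text
time: 6.05
ee_pos: [0.5669, -0.2654, 0.3547]
tool_rot: [0.517, 0.856, -0.0, -0.002]
ft_force: [0.5, -1.9, 1.1]
width: 1.0
gripper_force: 0.0
```

```bash
python3 st.py
python3 - <<'E'
from h import *
c=manip.get_calibration('top')
P=np.array([onz(c,x/3.3+200,y/3.3+130,.064)[:2] for x,y in [(68,302),(232,350),(217,405),(50,352)]])
print(P.round(4),P.mean(0)); d=P[0]+P[3]-P[1]-P[2]; print(np.linalg.norm(d)/2,np.degrees(np.arctan2(d[1],d[0])),np.linalg.norm(P[0]-P[3]),np.linalg.norm(P[1]-P[2]))
E
```

```text
t 6.05 p [ 0.5669 -0.2654  0.3547] yawy 27.75 z [-0.003  0.002 -1.   ] q [-31.5   8.6  83.7  -0.   87.8 -59.3] F [ 0.5 -1.9  1.1] w 1.0 0.0
[[0.4837 0.2495]
 [0.4395 0.1104]
 [0.3933 0.124 ]
 [0.4414 0.2652]] [0.43948011 0.18726147]
0.14755766151393085 71.78245686786171 0.0450758094474743 0.048187085508895916
```

Request:
move_arm(
  increments="-1.31 3.38 0.2 0 0 3.1;-1.31 3.38 0 0 0 3.1;-1.31 3.38 0 0 0 3.1;-1.31 3.38 0 0 0 3.1;-1.31 3.38 0 0 0 3.1;-1.31 3.38 -1.8 0 0 3.1;-1.31 3.38 -1.8 0 0 3.1;-1.31 3.38 -1.8 0 0 3.1",
)

```text
time: 6.72
ee_pos: [0.4624, 0.0058, 0.3035]
tool_rot: [0.32, 0.947, 0.0, 0.001]
ft_force: [-0.2, -0.2, 0.5]
width: 0.997
gripper_force: 0.0
```

Request:
move_arm(
  increments="-1.31 3.38 -1.8 0 0 3.1;-1.31 3.38 -1.8 0 0 3.1;-1.31 3.38 -1.8 0 0 3.1;-1.31 3.38 -1.8 0 0 3.1;-1.31 3.38 -1.8 0 0 3.1;-1.31 3.38 -1.8 0 0 3.2;0 0 0 0 0 0;0 0 0 0 0 0",
)

```text
time: 7.38
ee_pos: [0.3826, 0.2083, 0.1941]
tool_rot: [0.161, 0.987, -0.001, -0.001]
ft_force: [0.1, 0.1, -0.3]
width: 1.0
gripper_force: 0.0
```

```bash
python3 st.py
python3 - <<'E'
from h import *
im,c=snap('wrist','w3')
hsv=cv2.cvtColor(im,cv2.COLOR_RGB2HSV)
m=cv2.inRange(hsv,(8,120,90),(30,255,255));m=cv2.morphologyEx(m,cv2.MORPH_CLOSE,np.ones((9,9)))
n,l,st,ce=cv2.connectedComponentsWithStats(m);print(st[1:][st[1:,4]>500])
E
```

```text
t 7.38 p [0.3826 0.2083 0.1941] yawy 71.49 z [-0.002 -0.001 -1.   ] q [ 19.3  -9.4 118.9  -0.   70.6 -52.1] F [ 0.1  0.1 -0.3] w 1.0 0.0
[[ 203  214  159   66 9053]]
```

View pics/w3.png

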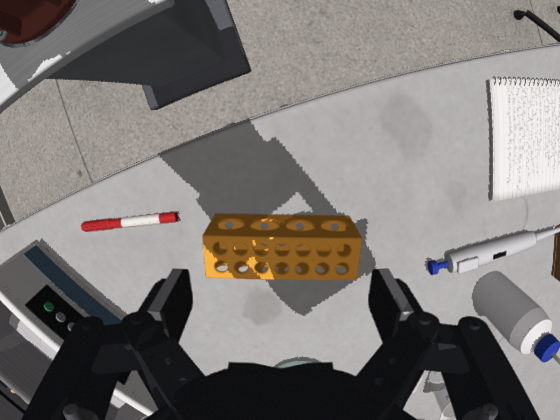

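The wrist view shows the large-well face towards the robot. The rack's top face corners are about (207,237), (359,237), (357,277) and (205,277); the marker is clear on the left.

Run:
```python
from h import *
c=manip.get_calibration('wrist')
P=np.array([onz(c,*p,.064,fish=True)[:2] for p in [(206,236),(360,236),(358,278),(205,279)]])
print(P.round(4),P.mean(0)); d=P[1]+P[2]-P[0]-P[3]; print(np.linalg.norm(d)/2,np.degrees(np.arctan2(d[1],d[0])),np.linalg.norm(P[0]-P[3]),np.linalg.norm(P[1]-P[2]))
n=np.array([.947,-.321]);print('off',(P.mean(0)-manip.sense()['ee_pos'][:2])@n,(P.mean(0)-manip.sense()['ee_pos'][:2])@[.321,.947])
```

```text
[[0.3974 0.1308]
 [0.4435 0.267 ]
 [0.4875 0.2549]
 [0.4399 0.1106]] [0.4420859  0.19081754]
0.14779662520795794 71.52769894809467 0.04707648960273366 0.045692792822408984
off 0.06028201655680567 0.002776389115820932
```

Request:
move_arm(
  increments="0 0.2 -3.5 0 0 0;0 0 -3.5 0 0 0;0 0 -3.5 0 0 0;0 0 -3 0 0 0;0 0 -1.8 0 0 0;0.76 -0.26 0 0 0 0;0.76 -0.26 0 0 0 0;0.76 -0.26 0 0 0 0",
)

```text
time: 8.1
ee_pos: [0.4105, 0.201, 0.0443]
tool_rot: [0.164, 0.986, 0.001, 0.002]
ft_force: [-1.3, 0.9, 2.4]
width: 1.002
gripper_force: 1.0
```

Request:
move_arm(
  increments="0.57 -0.19 0 0 0 0;0.57 -0.19 0 0 0 0;0.57 -0.19 0 0 0 0;0.57 -0.19 0 0 0 0",
)

```text
time: 8.43
ee_pos: [0.4315, 0.1939, 0.0436]
tool_rot: [0.163, 0.987, 0.0, 0.001]
ft_force: [-6.1, 1.5, 16.5]
width: 1.003
gripper_force: 6.5
```

```bash
python3 st.py
python3 - <<'E'
from h import *
im,c=snap('scene','s3'); b=cv2.imread('pics/s3.png')[190:330,180:370]
b=cv2.resize(b,None,fx=3,fy=3); snap('top','t3'); t=cv2.resize(cv2.imread('pics/t3.png')[160:300,190:330],None,fx=3,fy=3)
cv2.imwrite('pics/p3.png',np.hstack([b[:, :],t])[:, :990]); 
x=cv2.resize(cv2.imread('pics/p3.png'),None,fx=.8,fy=.8);cv2.imwrite('pics/p3.png',x)
E
```

```text
t 8.43 p [0.4315 0.1939 0.0436] yawy 71.22 z [ 0.002  0.    -1.   ] q [ 15.7   8.8 119.8  -0.   51.4 -55.5] F [-6.1  1.5 16.5] w 1.003 6.4726001769304276
```

View pics/p3.png

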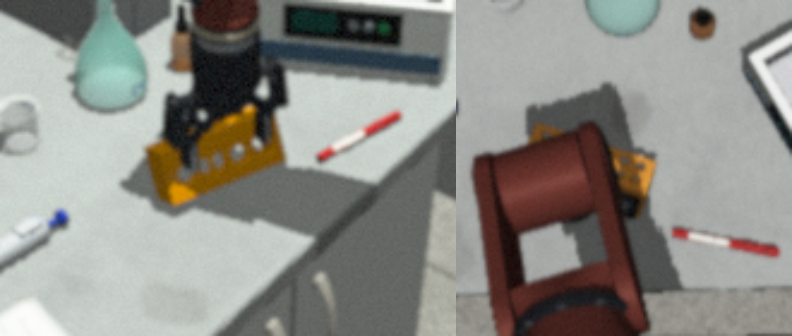

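Tipping as intended: in the scene crop the near face with the large wells is leaning back. Continue, rising slightly.

Request:
move_arm(
  increments="0.57 -0.19 0.3 0 0 0;0.57 -0.19 0.3 0 0 0;0.57 -0.19 0.3 0 0 0;0.3 -0.1 0 0 0 0;0 0 0 0 0 0;0 0 0 0 0 0",
)

```text
time: 9.03
ee_pos: [0.4501, 0.187, 0.0509]
tool_rot: [0.163, 0.987, -0.0, -0.0]
ft_force: [-0.7, 0.4, 0.3]
width: 1.001
gripper_force: 0.0
```

```bash
python3 st.py
python3 - <<'E'
from h import *
im,c=snap('scene','s4'); b=cv2.imread('pics/s4.png')[190:330,180:370]
b=cv2.resize(b,None,fx=2.5,fy=2.5); cv2.imwrite('pics/p4.png',b)
E
```

```text
t 9.03 p [0.4501 0.187  0.0509] yawy 71.21 z [-0. -0. -1.] q [ 14.3   9.7 117.7  -0.   52.7 -56.9] F [-0.7  0.4  0.3] w 1.001 0.0
```

View pics/p4.png

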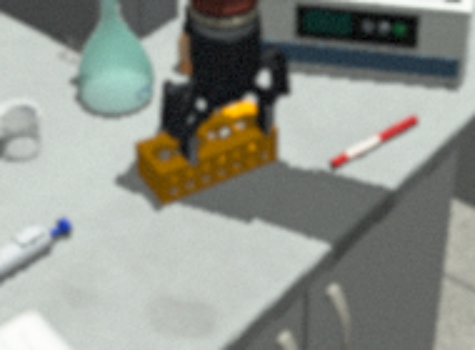

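Rolled over with the large wells up. Raise and measure.

Request:
move_arm(
  increments="-0.5 0.2 1 0 0 0;-0.5 0.2 3 0 0 0;-0.5 0.2 3.5 0 0 0;0 0 3.5 0 0 0;0 0 3 0 0 0;0 0 0 0 0 0;0 0 0 0 0 0",
)

```text
time: 9.67
ee_pos: [0.4364, 0.1937, 0.1934]
tool_rot: [0.163, 0.987, 0.001, 0.002]
ft_force: [-0.1, -0.0, 0.1]
width: 1.0
gripper_force: 0.0
```

```bash
python3 st.py
python3 - <<'E'
from h import *
im,c=snap('wrist','w5')
E
```

```text
t 9.67 p [0.4364 0.1937 0.1934] yawy 71.26 z [ 0.005  0.001 -1.   ] q [ 15.5  -4.  114.2   0.   69.5 -55.7] F [-0.1 -0.   0.1] w 1.0 0.0
```

View pics/w5.png

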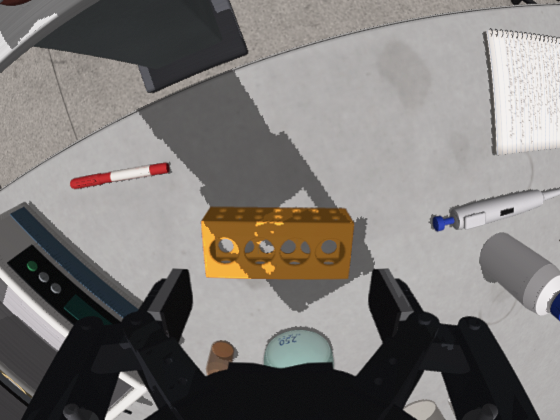

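Wells are up; the top face corners are about (203,221), (353,221), (350,277) and (205,278).

Run:
```python
from h import *
c=manip.get_calibration('wrist')
P=np.array([onz(c,*p,.046,fish=True)[:2] for p in [(203,221),(353,221),(350,277.5),(205,278)]])
print(P.round(4),P.mean(0)); d=P[1]+P[2]-P[0]-P[3]; print(np.linalg.norm(d)/2,np.degrees(np.arctan2(d[1],d[0])),np.linalg.norm(P[0]-P[3]),np.linalg.norm(P[1]-P[2]))
print((P.mean(0)-manip.sense()['ee_pos'][:2])*100)
```

```text
[[0.4372 0.1148]
 [0.4837 0.2515]
 [0.544  0.2336]
 [0.4962 0.0906]] [0.49024906 0.17264854]
0.14756567933943593 71.37790384044204 0.06372405987336936 0.06289397459280507
[ 5.5416474  -2.05996552]
```

Request:
move_arm(
  increments="0.43 -0.16 0 0 0 -6.9;0.43 -0.16 0 0 0 -6.9;0.43 -0.16 0 0 0 -6.9;0.43 -0.16 0 0 0 -6.9;0.43 -0.16 0 0 0 -6.9;0.43 -0.16 0 0 0 -6.9;0.43 -0.16 0 0 0 -6.9;0.43 -0.16 0 0 0 -6.9",
)

```text
time: 10.38
ee_pos: [0.4676, 0.1798, 0.188]
tool_rot: [0.604, 0.797, -0.002, -0.002]
ft_force: [-0.8, -0.4, 0.4]
width: 1.002
gripper_force: 0.0
```

Request:
move_arm(
  increments="0.43 -0.16 0 0 0 -6.9;0.43 -0.16 0 0 0 -6.9;0.43 -0.16 0 0 0 -6.9;0.43 -0.16 0 0 0 -6.9;0.34 -0.1 0 0 0 -7.1;0 0 0 0 0 0;0 0 0 0 0 0;0 0 0 0 0 0",
)

```text
time: 11.05
ee_pos: [0.4888, 0.1728, 0.1895]
tool_rot: [0.812, 0.584, -0.001, -0.001]
ft_force: [-0.8, -0.2, 0.0]
width: 1.0
gripper_force: 0.0
```

```bash
python3 st.py
```

```text
t 11.05 p [0.4888 0.1728 0.1895] yawy -18.51 z [-0.003 -0.001 -1.   ] q [ 11.7   1.9 108.9   0.   69.5  30.2] F [-0.8 -0.2  0. ] w 1.0 0.0
```

Request:
move_arm(
  increments="0.1 0 -3.6 0 0 0;0 0 -3.6 0 0 0;0 0 -3.6 0 0 0;0 0 -3.6 0 0 0;0 0 -2.5 0 0 0;0 0 -1.2 0 0 0;0 0 0 0 0 0",
)

```text
time: 11.63
ee_pos: [0.4873, 0.1723, 0.0066]
tool_rot: [0.812, 0.584, -0.004, -0.002]
ft_force: [-0.5, -0.1, 0.8]
width: 1.003
gripper_force: 0.0
```

Request:
move_arm(
  increments="0 0 0 0 0 0;0 0 0 0 0 0;0 0 0 0 0 0;0 0 0 0 0 0",
  claw=0,
  grip_force=40,
)

```text
time: 11.97
ee_pos: [0.4932, 0.1734, 0.0124]
tool_rot: [0.812, 0.583, 0.002, 0.001]
ft_force: [0.9, 0.9, 2.9]
width: 0.74
gripper_force: 46.7
```

```bash
python3 st.py
```

```text
t 11.97 p [0.4932 0.1734 0.0124] yawy -18.65 z [ 0.005  0.001 -1.   ] q [ 11.7  17.3 113.6   0.   48.8  30.3] F [0.9 0.9 2.9] w 0.74 46.67137026786804
```

Request:
move_arm(
  increments="0 0 1 0 0 0;0 0 2.5 0 0 0;0 0 3.6 0 0 0;0 0 3.6 0 0 0;0 0 3.6 0 0 0;0 0 3 0 0 0;0 0 1 0 0 0;0 0 0 0 0 0",
)

```text
time: 12.63
ee_pos: [0.4935, 0.1736, 0.1975]
tool_rot: [0.812, 0.583, 0.004, 0.002]
ft_force: [-0.1, 0.5, -1.5]
width: 0.745
gripper_force: 46.4
```

Request:
move_arm(
  increments="0.1 -2 0 0 0 -4.3;0.2 -3.4 0 0 0 -4.3;0.2 -3.6 0 0 0 -4.3;0.2 -3.6 0 0 0 -4.3;0.2 -3.6 0 0 0 -4.3;0.2 -3.6 0 0 0 -4.3;0.2 -3.6 0 0 0 -4.3;0.2 -3.6 0 0 0 -4.3",
)

```text
time: 13.3
ee_pos: [0.5036, -0.098, 0.1898]
tool_rot: [0.949, 0.315, -0.002, -0.002]
ft_force: [0.4, -1.0, -1.6]
width: 0.743
gripper_force: 46.1
```

Request:
move_arm(
  increments="0.2 -3.4 0 0 0 -4.3;0.2 -2 0 0 0 -4.35;0.1 -1 0 0 0 0;0 0 0 0 0 0;0 0 0 0 0 0;0 0 0 0 0 0",
)

```text
time: 13.8
ee_pos: [0.5103, -0.1596, 0.1918]
tool_rot: [0.969, 0.245, -0.001, -0.001]
ft_force: [0.4, -0.0, -2.1]
width: 0.744
gripper_force: 46.5
```

```bash
python3 st.py
python3 - <<'E'
from h import *
# chamber/lid check from the top camera: rim white corners; also rack orange blob
im,c=snap('top','t6'); hsv=cv2.cvtColor(im,cv2.COLOR_RGB2HSV)
m=cv2.inRange(hsv,(8,120,70),(30,255,255));m[:110]=0
n,l,st,ce=cv2.connectedComponentsWithStats(m)
for s,e in zip(st[1:],ce[1:]):
    if s[4]>30: print(s,e)
E
```

```text
t 13.8 p [ 0.5103 -0.1596  0.1918] yawy -61.6 z [-0.002  0.001 -1.   ] q [-24.9   3.7 106.7   0.   69.8  36.7] F [ 0.4 -0.  -2.1] w 0.744 46.49442493915558
[ 47 156  50   9 125] [ 75.128 158.28 ]
[  61  167   51   31 1275] [ 88.04       183.02901961]
[289 168   8   7  39] [292.25641026 171.51282051]
[351 171  27  34 467] [363.98929336 187.47751606]
[377 211  28  23 335] [389.44477612 221.8       ]
```

Request:
move_arm(
  increments="0 0 -2 0 0 0;0 0 -2.5 0 0 0;0 0 -2.5 0 0 0;0 0 -2.5 0 0 0;0 0 -2 0 0 0;0 0 -1.2 0 0 0;0 0 -0.6 0 0 0;0 0 0 0 0 0",
)

```text
time: 14.52
ee_pos: [0.5102, -0.1599, 0.0589]
tool_rot: [0.97, 0.245, -0.001, -0.001]
ft_force: [-0.4, -1.0, -1.8]
width: 0.743
gripper_force: 46.5
```

Request:
move_arm(
  increments="0 0 -0.4 0 0 0;0 0 -0.4 0 0 0;0 0 -0.4 0 0 0;0 0 0 0 0 0;0 0 0 0 0 0",
)

```text
time: 14.93
ee_pos: [0.5111, -0.1612, 0.0484]
tool_rot: [0.97, 0.244, 0.0, 0.0]
ft_force: [-0.2, 0.6, -2.3]
width: 0.74
gripper_force: 46.5
```

```bash
python3 st.py
```

```text
t 14.93 p [ 0.5111 -0.1612  0.0484] yawy -61.72 z [ 0. -0. -1.] q [-25.   15.1 111.2  -0.   53.6  36.7] F [-0.2  0.6 -2.3] w 0.74 46.515963077545166
```

Request:
move_arm(
  increments="0 0 -0.3 0 0 0;0 0 -0.3 0 0 0;0 0 0 0 0 0;0 0 0 0 0 0",
)

```text
time: 15.27
ee_pos: [0.5107, -0.1609, 0.0418]
tool_rot: [0.97, 0.244, -0.0, -0.0]
ft_force: [-0.4, -0.0, -2.8]
width: 0.744
gripper_force: 46.5
```

Request:
move_arm(
  increments="0 0 -0.2 0 0 0;0 0 -0.1 0 0 0;0 0 0 0 0 0;0 0 0 0 0 0",
)

```text
time: 15.6
ee_pos: [0.5113, -0.1612, 0.0405]
tool_rot: [0.97, 0.244, -0.0, 0.0]
ft_force: [-3.7, 1.2, 6.0]
width: 0.741
gripper_force: 47.4
```

```bash
python3 st.py
```

```text
t 15.6 p [ 0.5113 -0.1612  0.0405] yawy -61.72 z [-0. -0. -1.] q [-25.   15.9 111.3  -0.   52.7  36.7] F [-3.7  1.2  6. ] w 0.741 47.407241463661194
```

Request:
move_arm(
  increments="0 0 0 0 0 0;0 0 0 0 0 0;0 0 0 0 0 0;0 0 0 0 0 0;0 0 0.5 0 0 0;0 0 2 0 0 0;0 0 3.5 0 0 0;0 0 4 0 0 0",
  claw=1,
)

```text
time: 16.27
ee_pos: [0.5087, -0.16, 0.1377]
tool_rot: [0.97, 0.244, -0.002, -0.002]
ft_force: [0.8, 0.3, 0.3]
width: 1.001
gripper_force: 0.0
```

Request:
move_arm(
  increments="0 0 4 0 0 0;0 0 4 0 0 0;0 0 4 0 0 0;0 0 4 0 0 0;0 0 3.8 0 0 0;0 0 2 0 0 0;0 0 0 0 0 0;0 0 0 0 0 0",
)

```text
time: 16.93
ee_pos: [0.5117, -0.1614, 0.3595]
tool_rot: [0.97, 0.244, 0.002, 0.001]
ft_force: [0.1, 0.5, -0.1]
width: 0.998
gripper_force: 0.0
```

```bash
python3 st.py
python3 - <<'E'
from h import *
im,c=snap('wrist','w7'); hsv=cv2.cvtColor(im,cv2.COLOR_RGB2HSV)
m=cv2.inRange(hsv,(8,120,50),(30,255,255));m=cv2.morphologyEx(m,cv2.MORPH_CLOSE,np.ones((7,7)))
n,l,st,ce=cv2.connectedComponentsWithStats(m)
ex=np.array([.474,-.880]);ey=np.array([.880,.474]);C=np.array([.5115,-.1606])
for i in range(1,n):
    if st[i,4]>400:
        r=cv2.minAreaRect(cv2.findNonZero((l==i).astype(np.uint8))); b=cv2.boxPoints(r)
        P=np.array([onz(c,*p,.074,fish=True)[:2]-C for p in b]); print(st[i],np.c_[P@ex,P@ey].round(3).tolist())
E
```

```text
t 16.93 p [ 0.5117 -0.1614  0.3595] yawy -61.72 z [ 0.004 -0.002 -1.   ] q [-25.   -3.   95.4   0.   87.4  36.7] F [ 0.1  0.5 -0.1] w 0.998 0.0
[ 256  111   49  109 5072] [[-0.03, 0.074], [0.033, 0.074], [0.035, -0.075], [-0.032, -0.075]]
```

Rack is centred and square in the chamber. Back to the knob.

Request:
move_arm(
  increments="0.43 -0.8 0.2 0 0 6.9;0.43 -0.8 0 0 0 6.9;0.43 -0.8 0 0 0 6.9;0.43 -0.8 0 0 0 6.9;0.43 -0.8 0 0 0 6.9;0.43 -0.8 0 0 0 6.9;0.43 -0.8 0 0 0 6.9;0.43 -0.8 0 0 0 6.9",
)

```text
time: 17.65
ee_pos: [0.5444, -0.2248, 0.3556]
tool_rot: [0.744, 0.668, -0.001, -0.003]
ft_force: [-0.4, -0.1, -0.3]
width: 1.001
gripper_force: 0.0
```

Request:
move_arm(
  increments="0.43 -0.8 0 0 0 6.9;0.43 -0.8 0 0 0 6.9;0.43 -0.8 0 0 0 6.9;0.43 -0.8 0 0 0 6.9;0.44 -0.86 0 0 0 6.6;0 0 0 0 0 0;0 0 0 0 0 0;0 0 0 0 0 0",
)

```text
time: 18.32
ee_pos: [0.5663, -0.2649, 0.3572]
tool_rot: [0.518, 0.855, 0.0, -0.002]
ft_force: [0.1, 0.7, 0.1]
width: 0.996
gripper_force: 0.0
```

```bash
python3 st.py
python3 - <<'E'
from h import *
im,c=snap('wrist','w8')
a=cv2.imread('pics/w2.png').astype(int);print()
E
```

```text
t 18.32 p [ 0.5663 -0.2649  0.3572] yawy 27.55 z [-0.003  0.002 -1.   ] q [-31.5   8.5  83.6   0.   88.1 -59.1] F [0.1 0.7 0.1] w 0.996 0.0
```

Request:
move_arm(
  increments="0.2 -0.1 -2.5 0 0 0;0 0 -2.5 0 0 0;0 0 -2 0 0 0;0 0 -1.1 0 0 0;0 0 0 0 0 0;0 0 0 0 0 0",
)

```text
time: 18.87
ee_pos: [0.5686, -0.266, 0.2777]
tool_rot: [0.518, 0.856, 0.0, -0.001]
ft_force: [-0.1, -0.2, 0.4]
width: 0.996
gripper_force: 0.0
```

Request:
move_arm(
  increments="0 0 0 0 0 0;0 0 0 0 0 0;0 0 0 0 0 0;0 0 0 0 0 0;0 0 0 0 0 0",
  claw=0,
  grip_force=60,
)

```text
time: 19.28
ee_pos: [0.5691, -0.2669, 0.2794]
tool_rot: [0.517, 0.856, -0.0, 0.0]
ft_force: [-1.6, 0.4, 3.8]
width: 0.419
gripper_force: 60.0
```

```bash
python3 st.py
python3 - <<'E'
import numpy as np
r=16.46;p=np.radians(np.arange(96,11,-5).tolist()+[11.9])
x=-r*np.cos(p);z=r*np.sin(p)
d=np.c_[np.diff(x)*.474,-np.diff(x)*.880,np.diff(z)].round(2)
for k in(d[:8],d[8:16],d[16:]):print(';'.join('%g %g %g 0 0 0'%tuple(a) for a in k))
E
```

```text
t 19.28 p [ 0.5691 -0.2669  0.2794] yawy 27.69 z [ 0.001 -0.001 -1.   ] q [-31.5  10.9  89.1  -0.   80.  -59.2] F [-1.6  0.4  3.8] w 0.419 59.98206853866577
-0.68 1.26 0.09 0 0 0;-0.68 1.26 -0.04 0 0 0;-0.68 1.26 -0.16 0 0 0;-0.67 1.24 -0.29 0 0 0;-0.65 1.21 -0.41 0 0 0;-0.63 1.18 -0.53 0 0 0;-0.61 1.13 -0.64 0 0 0;-0.58 1.08 -0.75 0 0 0
-0.55 1.02 -0.85 0 0 0;-0.51 0.95 -0.95 0 0 0;-0.47 0.87 -1.04 0 0 0;-0.42 0.79 -1.12 0 0 0;-0.38 0.7 -1.2 0 0 0;-0.32 0.6 -1.26 0 0 0;-0.27 0.5 -1.32 0 0 0;-0.22 0.4 -1.36 0 0 0
-0.13 0.25 -1.14 0 0 0
```

Request:
move_arm(
  increments="-0.68 1.26 0.09 0 0 0;-0.68 1.26 -0.04 0 0 0;-0.68 1.26 -0.16 0 0 0;-0.67 1.24 -0.29 0 0 0;-0.65 1.21 -0.41 0 0 0;-0.63 1.18 -0.53 0 0 0;-0.61 1.13 -0.64 0 0 0;-0.58 1.08 -0.75 0 0 0",
)

```text
time: 19.95
ee_pos: [0.5179, -0.1733, 0.2538]
tool_rot: [0.517, 0.856, -0.003, 0.004]
ft_force: [-2.2, -3.0, 6.9]
width: 0.422
gripper_force: 75.2
```

Request:
move_arm(
  increments="-0.55 1.02 -0.85 0 0 0;-0.51 0.95 -0.95 0 0 0;-0.47 0.87 -1.04 0 0 0;-0.42 0.79 -1.12 0 0 0;-0.38 0.7 -1.2 0 0 0;0 0 0 0 0 0;0 0 0 0 0 0",
)

```text
time: 20.53
ee_pos: [0.4916, -0.1252, 0.1987]
tool_rot: [0.517, 0.856, -0.0, -0.003]
ft_force: [-7.3, 4.8, 3.2]
width: 0.421
gripper_force: 88.8
```

```bash
python3 st.py
```

```text
t 20.53 p [ 0.4916 -0.1252  0.1987] yawy 27.72 z [-0.005  0.003 -1.   ] q [-2.230e+01 -0.000e+00  1.097e+02  1.000e-01  7.070e+01 -5.000e+01] F [-7.3  4.8  3.2] w 0.421 88.75484950840473
```

Request:
move_arm(
  increments="-0.32 0.6 -1.26 0 0 0;-0.27 0.5 -1.32 0 0 0;-0.22 0.4 -1.36 0 0 0;-0.07 0.12 -0.6 0 0 0;-0.06 0.13 -0.55 0 0 0;0 0 -0.1 0 0 0;0 0 0 0 0 0",
)

```text
time: 21.12
ee_pos: [0.4803, -0.1052, 0.1457]
tool_rot: [0.518, 0.856, 0.001, -0.007]
ft_force: [-7.6, 10.7, 4.7]
width: 0.415
gripper_force: 101.5
```

```bash
python3 st.py
```

```text
t 21.12 p [ 0.4803 -0.1052  0.1457] yawy 27.67 z [-0.01   0.009 -1.   ] q [-20.7   1.9 113.9   0.3  64.9 -48.5] F [-7.6 10.7  4.7] w 0.415 101.46573306542223
```

Request:
move_arm(
  increments="0.15 -0.25 -0.2 0 0 0;0.1 -0.15 -0.2 0 0 0;0 0 -0.2 0 0 0;0 0 0 0 0 0",
)

```text
time: 21.45
ee_pos: [0.4798, -0.1043, 0.1385]
tool_rot: [0.518, 0.855, 0.004, -0.013]
ft_force: [-13.0, 23.1, 8.2]
width: 0.418
gripper_force: 107.5
```

```bash
python3 st.py
```

```text
t 21.45 p [ 0.4798 -0.1043  0.1385] yawy 27.61 z [-0.018  0.02  -1.   ] q [-20.9   2.8 113.9   0.8  64.7 -48.9] F [-13.   23.1   8.2] w 0.418 107.50378279946744
```

Request:
move_arm(
  increments="0 0 0 0 0 0;0 0 0 0 0 0;0 0 0 0 0 0;0 0 0 0 0 0;0 0 1.5 0 0 0;0 0 2 0 0 0;0 0 3 0 0 0;0 0 3 0 0 0",
  claw=1,
  grip_force=40,
)

```text
time: 22.12
ee_pos: [0.4865, -0.114, 0.2368]
tool_rot: [0.518, 0.856, -0.0, -0.001]
ft_force: [0.7, -0.1, 0.5]
width: 0.998
gripper_force: 0.0
```

Request:
move_arm(
  increments="0 0 0 0 0 0;0 0 0 0 0 0;0 0 0 0 0 0;0 0 0 0 0 0;0 0 0 0 0 0",
  claw=0,
)

```text
time: 22.53
ee_pos: [0.486, -0.1134, 0.2345]
tool_rot: [0.518, 0.856, -0.0, -0.002]
ft_force: [0.2, 0.1, -0.3]
width: 0.299
gripper_force: 0.0
```

```bash
python3 st.py
python3 - <<'E'
from h import *
im,c=snap('wrist','w9')
g=im.max(2); m=((g<60)*255).astype(np.uint8); m[:150]=0;m[275:]=0;m[:,:200]=0;m[:,350:]=0
n,l,st,ce=cv2.connectedComponentsWithStats(m)
for s,e in zip(st[1:],ce[1:]):
    if s[4]>200: print('wrist',s,e, onz(c,e[0],e[1],.163,True))
im,c=snap('scene','s9'); g=im.max(2);k=np.zeros_like(g);k[140:195,300:345]=(g[140:195,300:345]<70)*255
n,l,st,ce=cv2.connectedComponentsWithStats(k)
for s,e in zip(st[1:],ce[1:]):
    if s[4]>30: print('scene',s,e)
# lid silhouette change vs start
a=cv2.imread('pics/scene0.png').astype(int);b=cv2.imread('pics/s9.png').astype(int)
d=np.abs(a-b).max(2); d=(d[145:225,270:380]>40); print('changed px',d.sum(),d.sum(1).tolist())
E
```

```text
t 22.53 p [ 0.486  -0.1134  0.2345] yawy 27.67 z [-0.003  0.001 -1.   ] q [-21.2  -3.2 108.8  -0.   74.6 -48.9] F [ 0.2  0.1 -0.3] w 0.299 0.0
wrist [ 251  185   57   59 2558] [278.91790461 214.6157154 ] [ 0.48287295 -0.10809093  0.163     ]
scene [319 166  13  11 114] [324.63157895 171.        ]
scene [300 192  29   3  57] [310.78947368 193.35087719]
changed px 1242 [11, 9, 7, 3, 0, 0, 0, 0, 0, 0, 0, 0, 0, 5, 9, 16, 19, 25, 28, 33, 35, 36, 37, 37, 37, 38, 38, 38, 39, 36, 29, 25, 16, 19, 26, 28, 33, 40, 42, 40, 36, 27, 16, 5, 5, 5, 5, 5, 5, 6, 6, 5, 6, 5, 12, 11, 11, 10, 8, 7, 3, 2, 0, 0, 0, 0, 0, 0, 0, 0, 0, 0, 0, 3, 15, 25, 32, 41, 43, 48]
```

Request:
move_arm(
  increments="-0.3 0.45 0 0 0 0;0 0 -2 0 0 0;0 0 -2 0 0 0;0 0 -1.5 0 0 0;0 0 -0.5 0 0 0;0 0 0 0 0 0;0 0 0 0 0 0",
)

```text
time: 23.22
ee_pos: [0.484, -0.109, 0.1765]
tool_rot: [0.517, 0.856, -0.0, -0.0]
ft_force: [-0.2, 0.4, 0.2]
width: -0.004
gripper_force: 0.0
```

Request:
move_arm(
  increments="0 0 -0.3 0 0 0;0 0 -0.3 0 0 0;0 0 0 0 0 0;0 0 0 0 0 0",
)

```text
time: 23.55
ee_pos: [0.4842, -0.1092, 0.1707]
tool_rot: [0.517, 0.856, 0.0, 0.0]
ft_force: [-0.4, 0.2, 0.6]
width: 0.001
gripper_force: 0.0
```

```bash
python3 st.py
```

```text
t 23.55 p [ 0.4842 -0.1092  0.1707] yawy 27.68 z [ 0.001 -0.    -1.   ] q [-20.8   0.2 112.7   0.   67.  -48.5] F [-0.4  0.2  0.6] w 0.001 0.0
```

Request:
move_arm(
  increments="0 0 -0.2 0 0 0;0 0 -0.2 0 0 0;0 0 0 0 0 0;0 0 0 0 0 0",
)

```text
time: 23.88
ee_pos: [0.4847, -0.1093, 0.1689]
tool_rot: [0.517, 0.856, 0.0, 0.001]
ft_force: [-3.3, 2.8, 11.2]
width: 0.006
gripper_force: 5.3
```

Request:
move_arm(
  increments="0 0 -0.2 0 0 0;0 0 0 0 0 0;0 0 0 0 0 0",
)

```text
time: 24.13
ee_pos: [0.4849, -0.1093, 0.1688]
tool_rot: [0.517, 0.856, 0.0, 0.0]
ft_force: [-7.4, 3.0, 19.2]
width: -0.001
gripper_force: 9.5
```

```bash
python3 st.py
```

```text
t 24.13 p [ 0.4849 -0.1093  0.1688] yawy 27.7 z [ 0.001 -0.    -1.   ] q [-20.8   0.4 112.8   0.   66.8 -48.5] F [-7.4  3.  19.2] w -0.001 9.491409939219011
```

Solid contact at 0.1689 m, which is the shut height (0.169 m), so the lid is fully closed. Retreat and hand in.

Request:
move_arm(
  increments="0 0 1 0 0 0;0 0 3 0 0 0;0 0 3 0 0 0;0 0 3 0 0 0;0 0 0 0 0 0;0 0 0 0 0 0;0 0 0 0 0 0",
)

```text
time: 24.72
ee_pos: [0.4837, -0.1091, 0.2639]
tool_rot: [0.517, 0.856, -0.0, -0.0]
ft_force: [-0.8, -0.3, -0.6]
width: 0.001
gripper_force: 0.0
```

```bash
python3 st.py; python3 -c "
from rig import manip
print(manip.hand_in())"
```

```text
t 24.72 p [ 0.4837 -0.1091  0.2639] yawy 27.68 z [-0.  0. -1.] q [-20.8  -5.2 107.4  -0.   77.7 -48.5] F [-0.8 -0.3 -0.6] w 0.001 0.0
the job is handed in; nothing more can be done
None
```

Job handed in at about 25 s (no verdict was returned): the rack lies centred in the incubator with its four large wells up, and the lid is fully shut; its catch was free, so the knob needed no turning.

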